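Find the spindle's flat and hold the set-screw collar on it

ROBOT

A 7-joint arm with a two-finger parallel gripper is mounted at the origin on the work surface. World frame = base frame: x ahead of the robot, y to its left, z up, the work surface at z = 0. Lengths are in m, angles in degrees, forces in N, time in s.
With the tool pointing down it reaches from about 0.4 to 0.9 m from the base axis. Payload 5.5 kg.
Tool frame: the origin (TCP) lies midway between the tips of the shut fingers; the grasp point (between the pads) lies 19 mm behind it; z points along the fingers, y is the line along which they close (so a half turn about z gives the same grasp; the last joint's range is limited). The gripper opens to 92 mm and grips with 3 to 60 N. Pads are 19 mm wide; open, the fingers measure 130 mm over their backs; the gripper's body (75 mm by 190 mm) begins 47 mm behind the grasp point.
Start: joints at [-55.508, 28.699, -24.465, 88.831, 12.651, 65.22, -12.049], TCP at [0.216, 0.613, 0.227] pointing down, gripper open.
Joint ranges: [-164.97, 164.97], [-17.58, 116.51], [-87.97, 89.64], [11.32, 138.91], [-80.73, 260.73], [10.89, 115.49], [-147.41, 147.41]. Speed limits (degrees/s): [147.25, 147.25, 180, 180, 180, 180, 180].

INTERFACE

Orientations are given as [roll, pitch, yaw] about the fixed x, y, z axes, in that order (R = Rz(yaw) Ry(pitch) Rx(roll)).
In Python, from bench import env gives the robot as it stands.
- The arm moves only by the tool servo_tool, never from a script. Its argument "commands" is a list of rows, each an object with "dp": the shift along the world's x, y, z in m, a list of three; "turn": the turn, a rotation vector about the world's x, y, z in rad, a list of three. In form: [{"dp": [tx, ty, tz], "turn": [ax, ay, az]}, ...]. A call has 1 to 5 rows; each row shifts and turns the commanded pose from where the row before left it; what a row does not reach is not made up. A row lasts 1/12 s, in which the tool goes at most 41.7 mm and 7.16 degrees, less where a joint would pass 70% of its speed; a pose out of reach is approached as far as the arm can. A call is refused whole if a number of a shift passes 0.0417 or a number of a turn 0.125, either way. A call with a gripper value outside its range is refused whole. "gripper" is the opening, from 0 (shut) to 1 (fully open), set as the call begins (left out, the last holds). The fingers move at their own pace and stop on an object; the grip force is fixed at half the most. Time passes only in rows, so rows that do not move let the fingers close. It gives the time, the measured TCP pose, the force, the opening and the grip force at its end, in the units of the state.
- env.observe(): the state, without advancing time (a new reading comes with each control period).
- env.read_camera(name): name is "scene" or "top" or "wrist"; returns a dict with "img" (384x512x3 uint8, red, green, blue), "vfov" (degrees; the focal length in pixels is half the picture's height over the tangent of half this angle, whatever the lens; pixels are square), "cx", "cy" (the principal point, pixels), "rvec" (rotation vector, rad) and "tvec" (3), from world to camera coordinates, as OpenCV has them; the wrist camera has in their place "T_tool_cam" (4x4, takes a point from camera to tool coordinates, whose origin is the TCP and whose axes are the flange's). Camera axes: x right, y down, z forward; pixel columns grow to the right and rows downward; lengths in m; the calibration is good to about 2 mm. A picture is of the moment at which its call begins: read the wrist's pose just before it. There is no depth.
- env.hand_in(): hands the job in; it is judged then, once.
The state is a dict: "time": time; "qpos": joint angles; "qd": joint speeds; "effort": joint torques, N m; "tool_pos": TCP position; "tcp_rot": TCP orientation; "ft_force": force on the tool from outside, world axes, zero at the start; "torque": the same for the moment, N m; "finger_gap": opening from 0.0 (shut) to 1.0 (fully open); "grip_force": force on a finger pad.
Only numpy, scipy, OpenCV 4.12 (cv2) and the standard library are available. Lean on these libraries where they do the work, as an engineer would, in place of code of your own. Each camera call takes 0.05 s, during which the arm holds its last target. There are 200 camera calls.

TASK

Pinch the bare spindle of the test stand with the fingers and turn it until its flat squarely faces the guide bush on the stand. Then pick up the eight-sided brass collar, slide it down over the spindle with its set-screw on the flat and pointing at the guide bush, and hold it there level, its screw at the same height as the bush. Finish still gripping the collar in that place, off the shoulder below; leave the sleeve, stopper, valve handwheel and bracket where they are.

Things in the scene. Friction and masses are not known exactly. Their poses are not given: they have to be found in the camera images.
- stand: Fixed test stand. Dark steel base plate 200 x 100 x 12 mm (x -65 to +135, y +-50 mm), on it a round brass valve bonnet (radius 34 mm below, 24 mm above z = 27 mm, its top a flat shoulder of radius 20 mm at z = 50 mm), out of which the upright spindle stands. Origin on the spindle's axis at the table surface, z up, +x towards the guide bush.
- guide_mouth (a point): The mouth of the steel guide bush, an 18 mm thick level cylinder with a dark hole, on a post 30 mm wide. It looks at the spindle from 88 mm away along the stand's +x, and lies 82 mm above the table. The bush's top is 91 mm above the table.
- spindle (a joint): Angle (rad) of the spindle about its upright axis, growing counter-clockwise seen from above. 0: the flat faces the guide bush. It starts between 0.6 and 2.4, turns freely both ways by well over a turn, and stays where it is left (friction about 0.05 N m).
- spindle_flat (a point): Centre of the spindle's flat, 80 mm above the table; its x axis points straight out of the flat. The steel spindle is a 22 mm bar with one bright milled flat all along its bare length (50 to 110 mm above the table), 6.5 mm from the axis: 17.5 mm thick across the flat, 22 mm across the round. Squeezing across the flat turns it square to the finger pads.
- spindle_top (a point): Top centre of the spindle, 110 mm above the table. Its edge is bevelled over the top 4 mm, to 0.65 of its width.
- collar: Loose eight-sided brass collar, 44 mm across opposite sides, 24 mm tall, 0.15 to 0.3 kg, bore upright. Origin: centre of its underside, z up, +x along the set-screw; flat sides face +-x, +-y and the diagonals; grip across y, clear of the screw. The through bore is 25 mm wide. When it is held right, the underside is 70 mm above the table, 20 mm above the shoulder.
- collar_screw (a point): Outer end of the steel set-screw, 33 mm from the collar's axis along its +x, 12 mm above its underside. The head is 10 mm thick and stands out 11 mm from the collar's side. The 6 mm thick tip reaches into the bore to 8 mm from the axis, so the collar goes on only with the screw over the flat.
- sleeve: Bystander: plain round brass compression sleeve, 34 mm diameter, 20 mm tall, no screw. It and the collar may swap places. Origin at the centre of its underside.
- stopper: Bystander: black rubber tapered test stopper, 38 mm diameter at the top, 32 mm tall. Origin at the centre of its underside.
- handwheel: Bystander: brass gate valve handwheel lying flat, 84 mm diameter, 22 mm tall. Origin at the centre of its underside.
- bracket: Bystander: grey zinc die-cast angle bracket, 50 x 40 mm foot, 45 mm tall. Origin at the centre of its underside.

How it is judged (in metres and radians):
On the way:
1. the fingers grip the bare spindle with its flat facing the guide bush within 0.25 rad, the collar not yet on the spindle (angle between the x axis of spindle_flat and the x axis of stand, either way round below 0.25 rad and x of spindle_flat in the frame of stand above 0 m and contact force between the fingers and spindle above 1 N and horizontal distance between collar and stand above 0.06 m), for 0.2 s.
At the end, for the whole second after the job is handed in: Flat facing the bush within 0.25 rad; collar round the spindle (4 mm, tilt under 0.12 rad), its screw square to the flat and pointing at the bush within 0.25 rad, level with it within 6 mm, at rest, gripped with over 2 N (angle between the x axis of each of spindle_flat, collar and the x axis of stand, either way round below 0.25 rad and x of each of spindle_flat, collar_screw in the frame of stand above 0 m and angle between the x axis of collar and the x axis of spindle_flat, either way round below 0.25 rad and x of collar_screw in the frame of spindle_flat above 0 m and horizontal distance between collar and stand below 0.004 m and angle between collar's own z axis and vertical below 0.12 rad and z of collar in the frame of stand between 0.064 and 0.076 m and contact force between the fingers and collar above 2 N and linear speed of collar below 0.02 m/s); the arm keeps its last pose, push and grip.
It fails at once if a bystander (sleeve, stopper, handwheel, bracket) is moved more than 20 mm (distance of any of sleeve, stopper, handwheel, bracket from where it was at the start of the episode above 0.02 m).
It also fails if it takes over 66 s, if anything falls off the work surface, if the arm or the gripper's body presses on something with over 40 N, if the wrist force passes 120 N, or if a joint passes its speed limit or range.

## Working session

There is one attempt and no reset: what is moved stays moved. The work goes in short steps, Python scripts to look and compute and a tool call to move; the robot and the scene stay as the last step left them, time stands still between calls to the robot, and variables do not carry over. Pictures are saved under pics/ and viewed, at most 10 in all, crops included, and the job is handed in when it is done.

Besides the shell and the picture viewer there is one more tool, called after "Emit:" as name([rows], argument=value, ...), one row to a line, values as JSON. servo_tool: Moves the arm, as the interface text tells. Its arguments: {"type":"object","properties":{"commands":{"type":"array"},"gripper":{"type":"number"}},"required":["commands"]}

```bash
mkdir -p pics; ls; cat > h.py <<'E'
import numpy as np, cv2
from scipy.spatial.transform import Rotation as R
from bench import env
def cam(name):
    s=env.observe(); c=env.read_camera(name); h,w=c["img"].shape[:2]
    f=h/2/np.tan(np.radians(c["vfov"])/2)
    K=np.array([[f,0,c["cx"]],[0,f,c["cy"]],[0,0,1]])
    if "T_tool_cam" in c:
        T=np.eye(4);T[:3,:3]=R.from_euler("xyz",s["tcp_rot"],degrees=True).as_matrix();T[:3,3]=s["tool_pos"]
        T=T@np.array(c["T_tool_cam"]); Rwc=T[:3,:3].T; o=T[:3,3]
    else:
        Rwc=cv2.Rodrigues(np.array(c["rvec"],float))[0]; o=-Rwc.T@np.array(c["tvec"],float).ravel()
    return dict(img=c["img"],K=K,R=Rwc,o=o)
def ray(c,u,v): 
    d=c["R"].T@np.linalg.inv(c["K"])@[u,v,1]; return d/np.linalg.norm(d)
def plane(c,u,v,z):
    d=ray(c,u,v); return c["o"]+d*(z-c["o"][2])/d[2]
def tri(c1,p1,c2,p2):
    A=0;b=0
    for c,p in((c1,p1),(c2,p2)):
        d=ray(c,*p);M=np.eye(3)-np.outer(d,d);A=A+M;b=b+M@c["o"]
    return np.linalg.solve(A,b)
def proj(c,P):
    q=c["K"]@(c["R"]@(np.array(P,float)-c["o"])); return q[:2]/q[2]
def save(c,n): cv2.imwrite("pics/"+n,c["img"][...,::-1])
E
python3 - <<'E'
from h import *
a=cam("scene");b=cam("top");w=cam("wrist")
import pickle;pickle.dump((a,b,w),open("c0.pkl","wb"))
cv2.imwrite("pics/a.png",cv2.resize(a["img"],(800,600),interpolation=cv2.INTER_CUBIC)[...,::-1]);cv2.imwrite("pics/b.png",cv2.resize(b["img"],(800,600),interpolation=cv2.INTER_CUBIC)[...,::-1])
print(a["o"],b["o"],w["o"],a["K"][0,0],b["K"][0,0],w["K"][0,0],env.observe())
E
```

```text
pics
[ 1.07613834 -0.26300937  1.08776093] [0.46676008 0.04548526 1.38425391] [0.14500439 0.63808484 0.3831302 ] 490.3312037049914 461.6131634521039 271.0892131679729 {'time': 0.15, 'qpos': array([-55.5075672 ,  28.74174541, -24.45542042,  88.8767991 ,
        12.64750641,  65.21934733, -12.04729064]), 'qd': array([ 0.05282508, -0.18721501, -0.00612457, -0.14567048,  0.04371028,
       -0.03151629, -0.01750692]), 'effort': array([-6.51148977e-03, -5.67107570e+01, -5.82564265e+00, -2.79454082e+01,
       -6.87945262e-02,  2.63612444e-02,  1.22524025e-04]), 'tool_pos': array([0.21586957, 0.61254026, 0.2259201 ]), 'tcp_rot': array([-1.79914431e+02, -6.41626754e-03,  1.60590433e+02]), 'ft_force': array([ 0.06973396, -0.78482546, -0.02667485]), 'torque': array([-0.00921306, -0.01208472,  0.0042203 ]), 'grip_force': 0.0, 'finger_gap': 0.9967636762789792}
```

View pics/a.png

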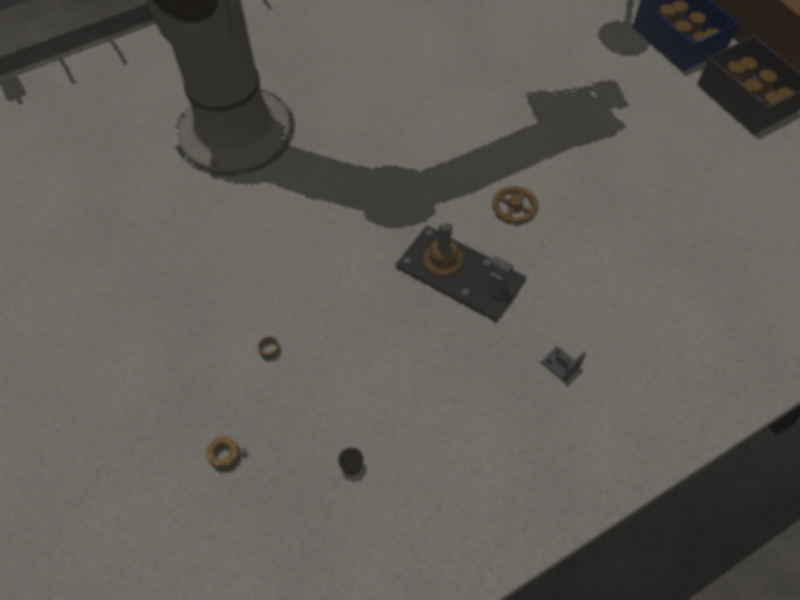

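View pics/b.png

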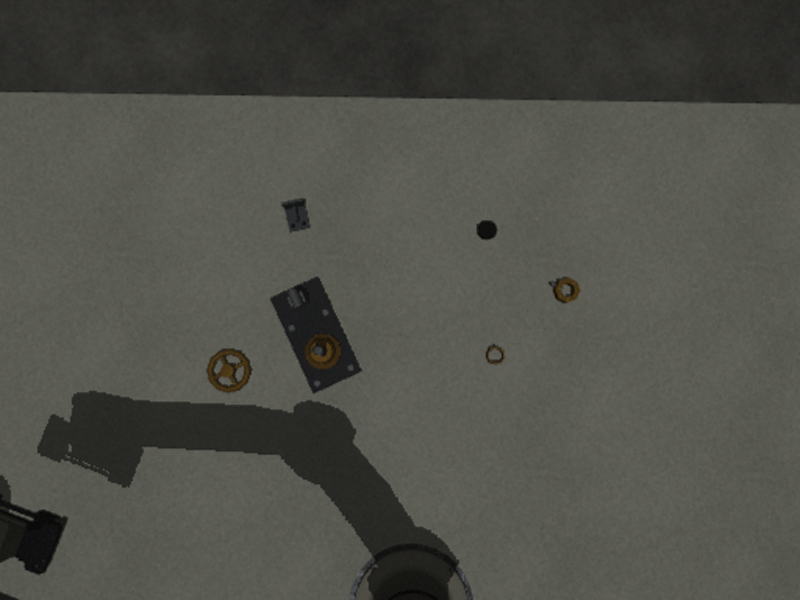

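The scene view (800 px scale) shows the collar at (223,453) with its screw at (243,453), the sleeve at (269,347), the spindle top at (445,228) and the bush at (500,265). The top view shows the collar at (567,290) with its screw at (552,284), the bonnet at (322,350) and the bush at (299,296).

```bash
python3 - <<'E'
from h import *
import pickle
a,b,w=pickle.load(open("c0.pkl","rb"))
def mask(c,lo,hi,box):
    h=cv2.cvtColor(c["img"],cv2.COLOR_RGB2HSV);m=cv2.inRange(h,lo,hi);n=np.zeros_like(m);x0,y0,x1,y1=[int(v/1.5625) for v in box];n[y0:y1,x0:x1]=m[y0:y1,x0:x1];return n
def hull(m):
    k=np.vstack(cv2.findContours(m,0,1)[0]);return k,cv2.minEnclosingCircle(k),np.array(cv2.minAreaRect(k)[0])
for n,bb,aa in(("collar",(545,270,590,310),(195,430,240,480)),("sleeve",(480,340,510,370),(250,330,290,365))):
    ct=hull(mask(b,(8,110,40),(28,255,255),bb));ca=hull(mask(a,(8,110,40),(28,255,255),aa))
    print(n,ct[1],ca[1],tri(b,ct[1][0],a,ca[1][0]), plane(b,*ct[1][0],.024))
# plate
h=cv2.cvtColor(b["img"],cv2.COLOR_RGB2HSV)
m=cv2.inRange(h,(0,0,0),(180,255,62));n=np.zeros_like(m);n[170:255,168:236]=m[170:255,168:236]
cs=max(cv2.findContours(n,0,1)[0],key=cv2.contourArea);r=cv2.boxPoints(cv2.minAreaRect(cs))
P=np.array([plane(b,*p,.012) for p in r]);print("plate",r.tolist(),P[:,:2].round(4).tolist(),P.mean(0))
e=[P[1]-P[0],P[2]-P[1]];print([ (np.linalg.norm(x),np.degrees(np.arctan2(x[1],x[0]))) for x in e])
s=1.5625
print("screw",tri(b,(552/s,284/s),a,(243/s,453/s)))
print("sptop",tri(b,(319/s,350/s),a,(445/s,228/s)))
t=cv2.resize(b["img"][205:245,185:225],(400,400),interpolation=2);u=cv2.resize(b["img"][170:200,340:380],(400,300),interpolation=2)
v=cv2.resize(a["img"][130:190,255:335],(400,300),interpolation=2)
q=np.zeros((600,800,3),np.uint8);q[:300,:400]=t[50:350];q[:300,400:]=u;q[300:,:400]=v
cv2.imwrite("pics/c.png",np.clip(q*2.0,0,255).astype(np.uint8)[...,::-1])
E
```

```text
collar ((362.625, 185.0625), 7.625356197357178) ((142.5, 289.5), 9.300638198852539) [ 0.5964385  -0.28948549  0.01714548] [ 0.59521255 -0.289351    0.024     ]Traceback (most recent call last):
  File "<stdin>", line 9, in <module>
  File "<stdin>", line 7, in hull
    return _nx.concatenate(arrs, 0, dtype=dtype, casting=casting)
           ~~~~~~~~~~~~~~~^^^^^^^^^^^^^^^^^^^^^^^^^^^^^^^^^^^^^^^
ValueError: need at least one array to concatenate
```

```bash
python3 - <<'E'
from h import *
import pickle
a,b,w=pickle.load(open("c0.pkl","rb"))
h=cv2.cvtColor(b["img"],cv2.COLOR_RGB2HSV)
m=cv2.inRange(h,(0,0,0),(180,255,62));n=np.zeros_like(m);n[170:255,168:236]=m[170:255,168:236]
cs=max(cv2.findContours(n,0,1)[0],key=cv2.contourArea);r=cv2.boxPoints(cv2.minAreaRect(cs))
P=np.array([plane(b,*p,.012) for p in r]);print("plate",P[:,:2].round(4).tolist(),P.mean(0))
e=[P[1]-P[0],P[2]-P[1]];print([ (np.linalg.norm(x),np.degrees(np.arctan2(x[1],x[0]))) for x in e])
s=1.5625
print("screw",tri(b,(552/s,284/s),a,(243/s,453/s)))
print("sptop",tri(b,(319/s,350/s),a,(445/s,228/s)))
t=cv2.resize(b["img"][205:245,185:225],(400,400),interpolation=2);u=cv2.resize(b["img"][170:200,340:380],(400,300),interpolation=2)
v=cv2.resize(a["img"][130:190,255:335],(400,300),interpolation=2)
q=np.zeros((600,800,3),np.uint8);q[:300,:400]=t[50:350];q[:300,400:]=u;q[300:,:400]=v
cv2.imwrite("pics/c.png",np.clip(q*2.0,0,255).astype(np.uint8)[...,::-1])
E
```

```text
plate [[0.5732, 0.2766], [0.6177, 0.1833], [0.4353, 0.0964], [0.3918, 0.189]] [0.50448496 0.18634217 0.012     ]
[(np.float64(0.10334205023683464), np.float64(-64.51592596967141)), (np.float64(0.20200216715560929), np.float64(-154.50994935209394))]
screw [ 0.60727056 -0.26441647  0.00441609]
sptop [0.47424706 0.17142255 0.10501445]
```

View pics/c.png

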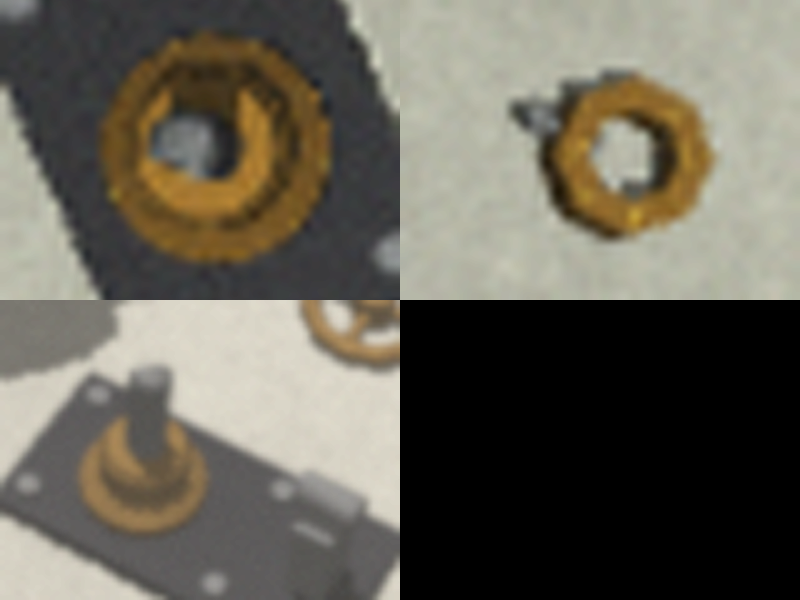

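The crops show the spindle top as grey in the top view, its flat not readable there. The collar's screw points to the upper left, about +65° in the world. The stand's yaw is about 25.5° and the spindle is near (0.473, 0.171). I'll go there with the wrist camera.

Emit:
servo_tool([
  {"dp": [0.017, -0.029, 0], "turn": [0, 0, 0]},
  {"dp": [0.017, -0.029, 0], "turn": [0, 0, 0]},
  {"dp": [0.017, -0.029, 0], "turn": [0, 0, 0]},
  {"dp": [0.017, -0.029, 0], "turn": [0, 0, 0]},
  {"dp": [0.017, -0.029, 0], "turn": [0, 0, 0]},
])

```text
time: 0.57
tool_pos: [0.3014, 0.4664, 0.2263]
tcp_rot: [-180.0, -0.0, 160.6]
ft_force: [1.5, -0.3, 0.1]
finger_gap: 1.005
grip_force: 0.0
```

Emit:
servo_tool([
  {"dp": [0.017, -0.029, 0], "turn": [0, 0, 0]},
  {"dp": [0.017, -0.029, 0], "turn": [0, 0, 0]},
  {"dp": [0.017, -0.029, 0], "turn": [0, 0, 0]},
  {"dp": [0.017, -0.029, 0], "turn": [0, 0, 0]},
  {"dp": [0.017, -0.029, 0], "turn": [0, 0, 0]},
])

```text
time: 0.98
tool_pos: [0.3864, 0.3214, 0.2267]
tcp_rot: [-180.0, -0.0, 160.6]
ft_force: [1.0, -0.5, -0.3]
finger_gap: 0.997
grip_force: 0.0
```

Emit:
servo_tool([
  {"dp": [0.017, -0.029, 0], "turn": [0, 0, 0]},
  {"dp": [0.017, -0.029, 0], "turn": [0, 0, 0]},
  {"dp": [0.017, -0.029, 0], "turn": [0, 0, 0]},
  {"dp": [0.01, -0.02, 0], "turn": [0, 0, 0]},
  {"dp": [0, 0, 0], "turn": [0, 0, 0]},
])

```text
time: 1.4
tool_pos: [0.4495, 0.2101, 0.2264]
tcp_rot: [-179.9, 0.1, 160.1]
ft_force: [0.1, -1.5, -1.1]
finger_gap: 1.0
grip_force: 0.0
```

```bash
python3 - <<'E'
from h import *
s=env.observe();print(s["tool_pos"],s["tcp_rot"],s["qpos"])
w=cam("wrist");import pickle;pickle.dump(w,open("w1.pkl","wb"))
print(w["o"],w["R"][2],proj(w,(.473,.171,.11)),proj(w,(.473,.171,.05)),proj(w,s["tool_pos"]))
cv2.imwrite("pics/w1.png",np.clip(cv2.resize(w["img"],(800,600),interpolation=2)*1.6,0,255).astype(np.uint8)[...,::-1])
E
```

```text
[0.44954522 0.21013285 0.22643064] [-1.79861511e+02  8.21096970e-02  1.60121660e+02] [-15.44984514  11.81938858 -14.51037632 110.77889055   3.65423207
  57.8733271   38.50845631]
[0.37872773 0.23653941 0.38369878] [ 0.25909919 -0.09731997 -0.96093519] [229.07103963 217.30289273] [233.55652449 199.82642683] [255.16754656 234.6956148 ]
```

View pics/w1.png

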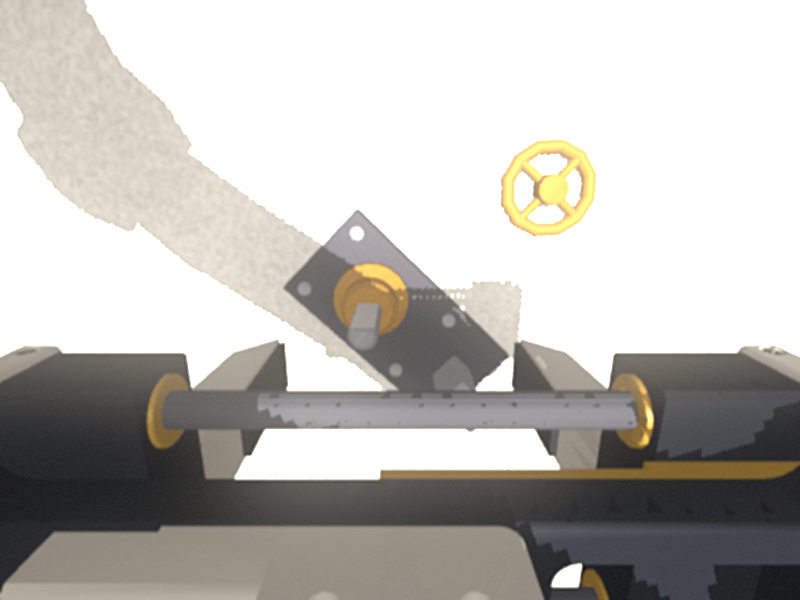

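The wrist picture shows the spindle's top at about (362,333) and its root at (372,300), with the plate and bush at lower right. I'll zoom into this same picture.

```bash
python3 - <<'E'
from h import *
import pickle
w=pickle.load(open("w1.pkl","rb"))
c=w["img"][185:230,210:270];cv2.imwrite("pics/w1c.png",np.clip(cv2.resize(c,(800,600),interpolation=2)*1.5,0,255).astype(np.uint8)[...,::-1])
E
```

```text
(no output)
```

View pics/w1c.png

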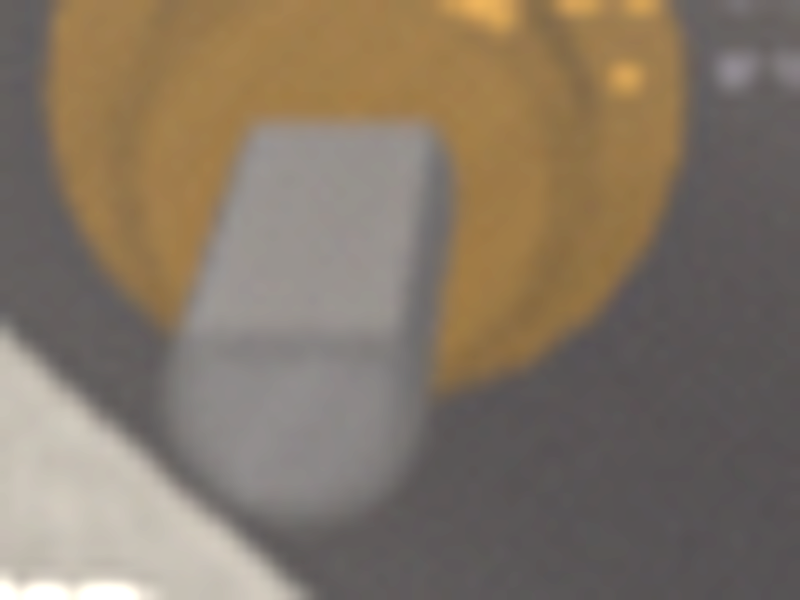

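The flat is bright and faces the camera. Its lower edge runs from (258,122) to (435,124) in the crop and its upper edge from (185,340) to (392,345).

```bash
python3 - <<'E'
from h import *
import pickle
w=pickle.load(open("w1.pkl","rb"))
k=lambda x,y:(210+x/13.333-.46,185+y/13.333-.46)
for p,q,z in(((258,122),(435,124),.05),((185,340),(392,345),.106)):
    A=plane(w,*k(*p),z);B=plane(w,*k(*q),z);d=B-A
    n=np.degrees(np.arctan2(d[1],d[0]));m=(A+B)/2
    for t in(90,-90):
        v=np.array([np.cos(np.radians(n+t)),np.sin(np.radians(n+t)),0])
        if v@(w["o"]-m)>0: print("flat normal",(n+t+180)%360-180,"width",np.linalg.norm(d),"axis",m-v*.0065)
s=env.observe();print(s["tcp_rot"])
E
```

```text
flat normal 159.4768506253842 width 0.017101048291997097 axis [0.47228268 0.17408249 0.05      ]
flat normal 158.69346807215203 width 0.016940640281890962 axis [0.47350054 0.1728752  0.106     ]
[-1.79942096e+02  1.57772810e-02  1.60256462e+02]
```

The flat's normal points at 159° in the world, so the spindle angle is about +134°. I'll turn the tool to yaw 249° over the spindle.

Emit:
servo_tool([
  {"dp": [0.0047, -0.0075, 0], "turn": [0, 0, 0.11]},
  {"dp": [0.0047, -0.0075, 0], "turn": [0, 0, 0.11]},
  {"dp": [0.0047, -0.0075, 0], "turn": [0, 0, 0.11]},
  {"dp": [0.0047, -0.0075, 0], "turn": [0, 0, 0.11]},
  {"dp": [0.0047, -0.0075, 0], "turn": [0, 0, 0.11]},
])

```text
time: 1.87
tool_pos: [0.4699, 0.1799, 0.2266]
tcp_rot: [180.0, -0.0, -167.5]
ft_force: [0.7, 0.3, 0.0]
finger_gap: 1.005
grip_force: 0.0
```

Emit:
servo_tool([
  {"dp": [0, 0, 0], "turn": [0, 0, 0.11]},
  {"dp": [0, 0, 0], "turn": [0, 0, 0.11]},
  {"dp": [0, 0, 0], "turn": [0, 0, 0.11]},
  {"dp": [0, 0, 0], "turn": [0, 0, 0.11]},
  {"dp": [0, 0, 0], "turn": [0, 0, 0.11]},
])

```text
time: 2.28
tool_pos: [0.4697, 0.1802, 0.2266]
tcp_rot: [180.0, -0.0, -135.9]
ft_force: [1.2, 1.0, 0.0]
finger_gap: 0.998
grip_force: 0.0
```

Emit:
servo_tool([
  {"dp": [0, 0, 0], "turn": [0, 0, 0.11]},
  {"dp": [0, 0, 0], "turn": [0, 0, 0.11]},
  {"dp": [0, 0, 0], "turn": [0, 0, 0.11]},
  {"dp": [0, 0, 0], "turn": [0, 0, 0.12]},
  {"dp": [0, 0, 0], "turn": [0, 0, 0]},
])

```text
time: 2.7
tool_pos: [0.4698, 0.1801, 0.2266]
tcp_rot: [180.0, 0.0, -110.2]
ft_force: [-0.1, -0.5, 0.4]
finger_gap: 1.002
grip_force: 0.0
```

```bash
python3 - <<'E'
from h import *
s=env.observe();print(s["tool_pos"],s["tcp_rot"],s["qpos"])
w=cam("wrist");import pickle;pickle.dump(w,open("w2.pkl","wb"))
print(proj(w,(.473,.172,.11)),proj(w,(.473,.172,.05)))
cv2.imwrite("pics/w2.png",np.clip(cv2.resize(w["img"][150:300,150:350],(800,600),interpolation=2)*1.5,0,255).astype(np.uint8)[...,::-1])
E
```

```text
[0.46976177 0.18013635 0.22664056] [ 1.79962432e+02  2.42443232e-02 -1.10226233e+02] [ -2.25548351  13.40473573 -24.94460721 109.61384263   6.5421616
  58.36808366 129.73073428]
[248.71714457 178.78635891] [249.82392888 167.3285946 ]
```

View pics/w2.png

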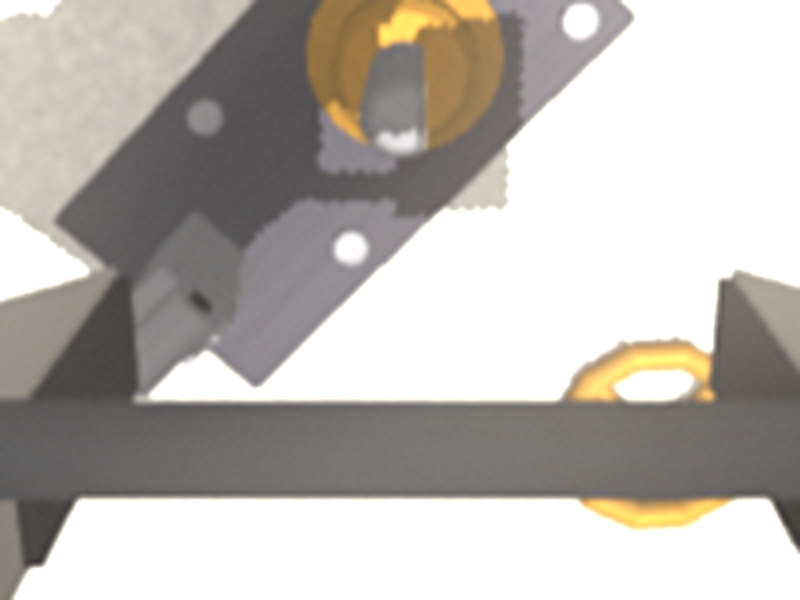

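The spindle sits where predicted, with its top near crop (397,140), and its flat faces right along the closing line. The joint has room too. Next I'll centre on it, go down and grip.

Emit:
servo_tool([
  {"dp": [0.0016, -0.0036, -0.01], "turn": [0, 0, 0]},
  {"dp": [0.0016, -0.0036, -0.02], "turn": [0, 0, 0]},
  {"dp": [0, 0, -0.02], "turn": [0, 0, 0]},
  {"dp": [0, 0, -0.03], "turn": [0, 0, 0]},
  {"dp": [0, 0, 0], "turn": [0, 0, 0]},
])

```text
time: 3.17
tool_pos: [0.4698, 0.1697, 0.1416]
tcp_rot: [179.6, -0.3, -110.8]
ft_force: [-1.4, -1.7, -0.2]
finger_gap: 1.003
grip_force: 0.0
```

Emit:
servo_tool([
  {"dp": [0, 0, -0.025], "turn": [0, 0, 0]},
  {"dp": [0, 0, -0.025], "turn": [0, 0, 0]},
  {"dp": [0, 0, -0.02], "turn": [0, 0, 0]},
  {"dp": [0, 0, 0], "turn": [0, 0, 0]},
  {"dp": [0, 0, 0], "turn": [0, 0, 0]},
])

```text
time: 3.58
tool_pos: [0.473, 0.1714, 0.0766]
tcp_rot: [179.9, -0.1, -110.6]
ft_force: [0.5, 0.7, 0.1]
finger_gap: 1.002
grip_force: 0.0
```

Emit:
servo_tool([
  {"dp": [0, 0, 0], "turn": [0, 0, 0]},
  {"dp": [0, 0, 0], "turn": [0, 0, 0]},
  {"dp": [0, 0, 0], "turn": [0, 0, 0]},
  {"dp": [0, 0, 0], "turn": [0, 0, 0]},
  {"dp": [0, 0, 0], "turn": [0, 0, 0]},
], gripper=0)

```text
time: 4.0
tool_pos: [0.4742, 0.1715, 0.0775]
tcp_rot: [-179.9, 0.0, -110.6]
ft_force: [-0.7, 0.4, -0.7]
finger_gap: 0.686
grip_force: 0.0
```

Emit:
servo_tool([
  {"dp": [0, 0, 0], "turn": [0, 0, 0]},
  {"dp": [0, 0, 0], "turn": [0, 0, 0]},
  {"dp": [0, 0, 0], "turn": [0, 0, 0]},
  {"dp": [0, 0, 0], "turn": [0, 0, 0]},
  {"dp": [0, 0, 0], "turn": [0, 0, 0]},
])

```text
time: 4.42
tool_pos: [0.4737, 0.1713, 0.0767]
tcp_rot: [180.0, -0.0, -110.6]
ft_force: [-1.1, -0.4, 0.4]
finger_gap: 0.323
grip_force: 0.0
```

Emit:
servo_tool([
  {"dp": [0, 0, 0], "turn": [0, 0, 0]},
  {"dp": [0, 0, 0], "turn": [0, 0, 0]},
  {"dp": [0, 0, 0], "turn": [0, 0, 0]},
  {"dp": [0, 0, 0], "turn": [0, 0, 0]},
  {"dp": [0, 0, 0], "turn": [0, 0, 0]},
])

```text
time: 4.83
tool_pos: [0.4752, 0.1708, 0.0768]
tcp_rot: [-179.9, 0.0, -110.7]
ft_force: [4.5, -1.2, -3.9]
finger_gap: 0.186
grip_force: 30.0
```

```bash
python3 - <<'E'
from h import *
s=env.observe();print(s)
E
```

```text
{'time': 4.8333, 'qpos': array([ -5.2338219 ,  25.88756286, -21.21984425, 116.23657402,
        14.25439664,  40.1857492 , 123.89593202]), 'qd': array([-0.02026026,  0.06782077,  0.0036311 ,  0.10696138,  0.05124205,
        0.10873694, -0.12806549]), 'effort': array([-1.57625556e+00, -4.68165958e+01, -5.89808241e+00, -1.80412942e+01,
       -8.46894141e-01,  1.09619457e+00, -3.40057584e-02]), 'tool_pos': array([0.47521674, 0.17081145, 0.07682232]), 'tcp_rot': array([-1.79883768e+02,  4.65043994e-02, -1.10650225e+02]), 'ft_force': array([ 4.49977534, -1.17594446, -3.87399353]), 'torque': array([-0.21814163, -0.82542519,  0.05819584]), 'grip_force': 29.98161427443847, 'finger_gap': 0.18640867661595614}
```

The gap of about 17.2 mm means the pads sit on the flat, and the axis is near (0.473, 0.1715). I'll turn by −134°, carrying the pad centre's 2.25 mm offset round.

Emit:
servo_tool([
  {"dp": [-0.0002, -0.0001, 0], "turn": [0, 0, -0.09]},
  {"dp": [-0.0002, -0.0001, 0], "turn": [0, 0, -0.09]},
  {"dp": [-0.0002, -0.0001, 0], "turn": [0, 0, -0.09]},
  {"dp": [-0.0002, -0.0001, 0], "turn": [0, 0, -0.09]},
  {"dp": [-0.0002, -0.0001, 0], "turn": [0, 0, -0.09]},
])

```text
time: 5.25
tool_pos: [0.474, 0.1704, 0.0768]
tcp_rot: [-179.9, 0.1, -136.7]
ft_force: [5.0, -1.6, -2.9]
finger_gap: 0.188
grip_force: 30.0
```

Emit:
servo_tool([
  {"dp": [-0.0002, -0.0001, 0], "turn": [0, 0, -0.09]},
  {"dp": [-0.0002, -0.0001, 0], "turn": [0, 0, -0.09]},
  {"dp": [-0.0002, -0.0001, 0], "turn": [0, 0, -0.09]},
  {"dp": [-0.0002, -0.0001, 0], "turn": [0, 0, -0.09]},
  {"dp": [-0.0002, -0.0001, 0], "turn": [0, 0, -0.09]},
])

```text
time: 5.67
tool_pos: [0.4728, 0.1706, 0.0768]
tcp_rot: [180.0, 0.1, -162.4]
ft_force: [4.1, 0.6, -4.5]
finger_gap: 0.185
grip_force: 30.0
```

```bash
python3 - <<'E'
from h import *
s=env.observe();print(s["tcp_rot"],s["tool_pos"],s["ft_force"],s["torque"],s["qpos"])
E
```

```text
[ 1.79990107e+02  1.18643738e-01 -1.62429767e+02] [0.4728105  0.17063564 0.07680196] [ 4.14710943  0.598914   -4.50377617] [ 0.11685443 -0.74547623  0.00192894] [-15.32902797  24.46683208  -9.06982552 116.89361575   5.9663473
  38.94295455  79.33475286]
```

Emit:
servo_tool([
  {"dp": [-0.0001, 0, 0], "turn": [0, 0, -0.09]},
  {"dp": [-0.0001, 0, 0], "turn": [0, 0, -0.09]},
  {"dp": [-0.0001, 0, 0], "turn": [0, 0, -0.09]},
  {"dp": [-0.0001, 0, 0], "turn": [0, 0, -0.09]},
  {"dp": [-0.0001, 0, 0], "turn": [0, 0, -0.09]},
])

```text
time: 6.08
tool_pos: [0.4718, 0.1713, 0.0768]
tcp_rot: [179.9, 0.1, 171.8]
ft_force: [2.7, 1.3, -3.4]
finger_gap: 0.186
grip_force: 30.0
```

Emit:
servo_tool([
  {"dp": [-0.0001, 0, 0], "turn": [0, 0, -0.09]},
  {"dp": [-0.0001, 0, 0], "turn": [0, 0, -0.09]},
  {"dp": [-0.0001, 0, 0], "turn": [0, 0, -0.09]},
  {"dp": [-0.0001, 0, 0], "turn": [0, 0, -0.09]},
  {"dp": [-0.0001, 0, 0], "turn": [0, 0, -0.09]},
])

```text
time: 6.5
tool_pos: [0.4713, 0.1724, 0.0768]
tcp_rot: [179.8, 0.0, 146.1]
ft_force: [4.0, 4.6, -4.8]
finger_gap: 0.19
grip_force: 30.0
```

Emit:
servo_tool([
  {"dp": [-0.0001, 0, 0], "turn": [0, 0, -0.09]},
  {"dp": [-0.0001, 0, 0], "turn": [0, 0, -0.09]},
  {"dp": [-0.0001, 0, 0], "turn": [0, 0, -0.09]},
  {"dp": [-0.0001, 0, 0], "turn": [0, 0, -0.09]},
  {"dp": [-0.0001, 0, 0], "turn": [0, 0, -0.09]},
])

```text
time: 6.92
tool_pos: [0.4712, 0.1735, 0.0768]
tcp_rot: [179.8, -0.1, 120.4]
ft_force: [6.0, 7.7, -7.8]
finger_gap: 0.183
grip_force: 30.0
```

```bash
python3 - <<'E'
from h import *
s=env.observe();print(s["tcp_rot"],s["tool_pos"],s["ft_force"],s["torque"],s["qpos"])
E
```

```text
[ 1.79765470e+02 -9.06462024e-02  1.20363430e+02] [0.47120479 0.17354397 0.07681493] [ 6.0384413   7.7282096  -7.83421335] [ 1.37730621 -0.81436836  0.0409971 ] [-30.80939697  24.2465296    9.1234383  117.56656814  -6.21405242
  38.40276457  12.7468186 ]
```

Emit:
servo_tool([
  {"dp": [0, 0, 0], "turn": [0, 0, -0.05]},
  {"dp": [0, 0, 0], "turn": [0, 0, -0.035]},
  {"dp": [0, 0, 0], "turn": [0, 0, 0]},
  {"dp": [0, 0, 0], "turn": [0, 0, 0]},
  {"dp": [0, 0, 0], "turn": [0, 0, 0]},
])

```text
time: 7.33
tool_pos: [0.4712, 0.1738, 0.0768]
tcp_rot: [179.8, -0.1, 115.7]
ft_force: [4.9, 7.1, -7.3]
finger_gap: 0.188
grip_force: 30.0
```

```bash
python3 - <<'E'
from h import *
s=env.observe();print(s["tcp_rot"],s["tool_pos"],s["ft_force"])
D=[(.4752,.1708,-110.65),(.474,.1704,-136.7),(.4728,.1706,-162.4),(.4718,.1713,171.8),(.4713,.1724,146.1),(.4712,.1735,120.4),(s["tool_pos"][0],s["tool_pos"][1],s["tcp_rot"][2])]
A=[];y=[]
for px,py,w in D:
    n=np.radians(w-90);c,q=np.cos(n),np.sin(n);A+=[[1,0,c,-q],[0,1,q,c]];y+=[px,py]
r=np.linalg.lstsq(np.array(A),np.array(y),rcond=None);print(r[0])
a=cam("scene");b=cam("top")
q=np.hstack([cv2.resize(a["img"][120:200,250:350],(400,320),interpolation=2),cv2.resize(b["img"][165:245,165:265],(400,320),interpolation=2)])
cv2.imwrite("pics/d.png",np.clip(q*2.0,0,255).astype(np.uint8)[...,::-1])
E
```

```text
[ 1.79768946e+02 -1.15105193e-01  1.15748073e+02] [0.47122909 0.17378733 0.07679624] [ 4.8632412   7.10034257 -7.25360313]
[ 0.47384731  0.17310967 -0.00206789  0.00172849]
```

Squeezing and turning gave an axis at (0.4738, 0.1731) from the trace of the tool centre. The spindle is at the bush direction, so I'll release, rise and go over to the collar.

Emit:
servo_tool([
  {"dp": [0, 0, 0], "turn": [0, 0, 0]},
  {"dp": [0, 0, 0], "turn": [0, 0, 0]},
  {"dp": [0, 0, 0], "turn": [0, 0, 0]},
  {"dp": [0, 0, 0], "turn": [0, 0, 0]},
  {"dp": [0, 0, 0], "turn": [0, 0, 0]},
], gripper=1)

```text
time: 7.85
tool_pos: [0.47, 0.17, 0.0767]
tcp_rot: [-180.0, 0.0, 115.6]
ft_force: [0.8, -0.4, -0.3]
finger_gap: 0.495
grip_force: 0.0
```

Emit:
servo_tool([
  {"dp": [0, 0, 0.01], "turn": [0, 0, 0]},
  {"dp": [0, 0, 0.025], "turn": [0, 0, 0]},
  {"dp": [0, 0, 0.035], "turn": [0, 0, 0]},
  {"dp": [0, 0, 0.035], "turn": [0, 0, 0]},
  {"dp": [0, 0, 0.035], "turn": [0, 0, 0]},
])

```text
time: 8.27
tool_pos: [0.4698, 0.1698, 0.2188]
tcp_rot: [-180.0, 0.0, 115.6]
ft_force: [0.8, 0.3, 0.0]
finger_gap: 0.862
grip_force: 0.0
```

Emit:
servo_tool([
  {"dp": [0.008, -0.03, 0.005], "turn": [0, 0, -0.06]},
  {"dp": [0.008, -0.03, 0], "turn": [0, 0, -0.06]},
  {"dp": [0.008, -0.03, 0], "turn": [0, 0, -0.06]},
  {"dp": [0.008, -0.03, 0], "turn": [0, 0, -0.06]},
  {"dp": [0.008, -0.03, 0], "turn": [0, 0, -0.06]},
])

```text
time: 8.68
tool_pos: [0.5103, 0.0189, 0.2229]
tcp_rot: [179.9, -0.0, 98.3]
ft_force: [-0.0, 0.0, -0.9]
finger_gap: 0.995
grip_force: 0.0
```

Emit:
servo_tool([
  {"dp": [0.008, -0.03, 0], "turn": [0, 0, -0.06]},
  {"dp": [0.008, -0.03, 0], "turn": [0, 0, -0.06]},
  {"dp": [0.008, -0.03, 0], "turn": [0, 0, -0.06]},
  {"dp": [0.008, -0.03, 0], "turn": [0, 0, -0.06]},
  {"dp": [0.008, -0.03, 0], "turn": [0, 0, -0.06]},
])

```text
time: 9.1
tool_pos: [0.5502, -0.1312, 0.2227]
tcp_rot: [180.0, -0.0, 81.1]
ft_force: [0.4, 0.6, 0.3]
finger_gap: 1.0
grip_force: 0.0
```

Emit:
servo_tool([
  {"dp": [0.008, -0.03, 0], "turn": [0, 0, -0.06]},
  {"dp": [0.008, -0.03, 0], "turn": [0, 0, -0.06]},
  {"dp": [0.008, -0.03, 0], "turn": [0, 0, -0.06]},
  {"dp": [0.008, -0.03, 0], "turn": [0, 0, -0.06]},
  {"dp": [0, 0, 0], "turn": [0, 0, 0]},
])

```text
time: 9.52
tool_pos: [0.5815, -0.2577, 0.2229]
tcp_rot: [179.8, 0.3, 66.9]
ft_force: [-0.4, -1.1, 0.5]
finger_gap: 1.001
grip_force: 0.0
```

```bash
python3 - <<'E'
from h import *
s=env.observe();print(s["tcp_rot"],s["tool_pos"],s["qpos"])
w=cam("wrist");b=cam("top");a=cam("scene");import pickle;pickle.dump((w,a,b),open("w3.pkl","wb"))
u,v=proj(w,(.596,-.289,.024));print(u,v,proj(w,(.6065,-.267,.012)))
u=int(u);v=int(v)
P=cv2.resize(w["img"][v-30:v+30,u-40:u+40],(800,600),interpolation=2)
P=np.vstack([np.hstack([P[::1][:, :][::2,::2],cv2.resize(a["img"][120:180,255:335],(400,300),interpolation=2)]),np.hstack([cv2.resize(b["img"][180:240,165:245],(400,300),interpolation=2)]*2)])
cv2.imwrite("pics/w3.png",np.clip(P*1.5,0,255).astype(np.uint8)[...,::-1])
E
```

```text
[179.82310703   0.27216735  66.88197338] [ 0.58145642 -0.25771306  0.22287435] [ -1.34681101  27.93749567  31.29619049  92.93797078 -15.50860758
  63.34566506  10.82206426]
274.6901733859936 184.72110369149092 [275.15380019 165.38228318]
```

View pics/w3.png

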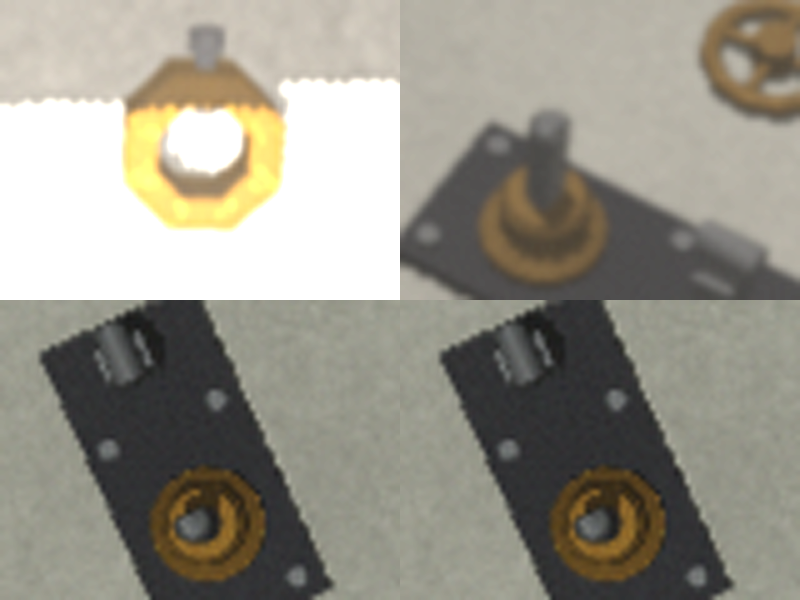

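The wrist crop shows the collar's top face centred at about (203,153) in the upper-left tile and the screw's end at (206,30). The lower tiles show the stand and spindle undisturbed.

```bash
python3 - <<'E'
from h import *
import pickle
w,a,b=pickle.load(open("w3.pkl","rb"))
c=(274.3,184.2);C=plane(w,*c,.024);S=plane(w,274.8,159.6,.012)
print(C,S,np.degrees(np.arctan2(*(S-C)[1::-1])),np.linalg.norm((S-C)[:2]))
print("two-view top",tri(w,c,b,(362.6,185.06)))
s=env.observe();print(s["tool_pos"],s["tcp_rot"])
E
```

```text
[ 0.5957874  -0.28810824  0.024     ] [ 0.6090694  -0.25933592  0.012     ] 65.22081851022838 0.03169003331341683
two-view top [ 0.59566511 -0.29030621  0.01789508]
[ 0.58177979 -0.24960685  0.22191039] [-1.79963584e+02 -3.00103287e-02  6.74573315e+01]
```

Emit:
servo_tool([
  {"dp": [0.003, -0.01, -0.02], "turn": [0, 0, -0.02]},
  {"dp": [0.004, -0.01, -0.035], "turn": [0, 0, -0.019]},
  {"dp": [0.004, -0.01, -0.035], "turn": [0, 0, 0]},
  {"dp": [0.003, -0.009, -0.035], "turn": [0, 0, 0]},
  {"dp": [0, 0, -0.03], "turn": [0, 0, 0]},
])

```text
time: 10.08
tool_pos: [0.5962, -0.2882, 0.0652]
tcp_rot: [-180.0, -0.0, 65.3]
ft_force: [-0.3, -0.5, -0.5]
finger_gap: 1.0
grip_force: 0.0
```

Emit:
servo_tool([
  {"dp": [0, 0, -0.01], "turn": [0, 0, 0]},
  {"dp": [0, 0, 0], "turn": [0, 0, 0]},
  {"dp": [0, 0, 0], "turn": [0, 0, 0]},
  {"dp": [0, 0, 0], "turn": [0, 0, 0]},
  {"dp": [0, 0, 0], "turn": [0, 0, 0]},
])

```text
time: 10.5
tool_pos: [0.5981, -0.2888, 0.0595]
tcp_rot: [179.8, -0.0, 65.3]
ft_force: [-0.2, 0.2, 0.3]
finger_gap: 1.002
grip_force: 0.0
```

```bash
python3 - <<'E'
from h import *
s=env.observe();print(s["tcp_rot"],s["tool_pos"],s["qpos"])
E
```

```text
[ 1.79755998e+02 -3.60790176e-02  6.53011156e+01] [ 0.59813821 -0.2888312   0.05952073] [  5.00709081  41.35934678  26.54796875  94.70244828 -23.02286956
  49.18518303  16.31206584]
```

Emit:
servo_tool([
  {"dp": [-0.001, 0, -0.02], "turn": [0, 0, 0]},
  {"dp": [-0.001, 0, -0.02], "turn": [0, 0, 0]},
  {"dp": [0, 0, -0.012], "turn": [0, 0, 0]},
  {"dp": [0, 0, -0.004], "turn": [0, 0, 0]},
  {"dp": [0, 0, 0], "turn": [0, 0, 0]},
], gripper=0.75)

```text
time: 10.92
tool_pos: [0.5948, -0.2886, 0.0013]
tcp_rot: [180.0, -0.0, 65.3]
ft_force: [-0.3, -0.1, 0.5]
finger_gap: 0.756
grip_force: 0.0
```

```bash
python3 - <<'E'
from h import *
s=env.observe();print(s["tcp_rot"],s["tool_pos"],s["ft_force"])
E
```

```text
[ 1.79959873e+02 -2.13509363e-02  6.52626330e+01] [ 0.59478654 -0.28863371  0.00134791] [-0.26332178 -0.07216631  0.52966208]
```

Emit:
servo_tool([
  {"dp": [0, 0, 0.001], "turn": [0, 0, 0]},
  {"dp": [0, 0, 0], "turn": [0, 0, 0]},
  {"dp": [0, 0, 0], "turn": [0, 0, 0]},
  {"dp": [0, 0, 0], "turn": [0, 0, 0]},
  {"dp": [0, 0, 0], "turn": [0, 0, 0]},
], gripper=0)

```text
time: 11.33
tool_pos: [0.5948, -0.2889, 0.0024]
tcp_rot: [179.9, -0.0, 65.3]
ft_force: [0.8, 0.6, 1.2]
finger_gap: 0.479
grip_force: 30.0
```

Emit:
servo_tool([
  {"dp": [0, 0, 0], "turn": [0, 0, 0]},
  {"dp": [0, 0, 0], "turn": [0, 0, 0]},
  {"dp": [0, 0, 0], "turn": [0, 0, 0]},
  {"dp": [0, 0, 0], "turn": [0, 0, 0]},
  {"dp": [0, 0, 0], "turn": [0, 0, 0]},
])

```text
time: 11.75
tool_pos: [0.5948, -0.2889, 0.0024]
tcp_rot: [179.9, -0.0, 65.2]
ft_force: [0.6, 0.2, 4.7]
finger_gap: 0.472
grip_force: 30.0
```

```bash
python3 - <<'E'
from h import *
s=env.observe();print(s["tcp_rot"],s["tool_pos"],s["ft_force"],s["finger_gap"]*.092)
E
```

```text
[ 1.79929110e+02 -8.97910286e-03  6.52498965e+01] [ 0.59478825 -0.28889396  0.00235038] [0.58917066 0.22144691 4.73273193] 0.04338995306860172
```

Collar gripped (43.4 mm). Lift and carry over the spindle at yaw 25.5°.

Emit:
servo_tool([
  {"dp": [0, 0, 0.015], "turn": [0, 0, 0]},
  {"dp": [0, 0, 0.03], "turn": [0, 0, 0]},
  {"dp": [0, 0, 0.04], "turn": [0, 0, 0]},
  {"dp": [0, 0, 0.04], "turn": [0, 0, 0]},
  {"dp": [0, 0, 0.04], "turn": [0, 0, 0]},
])

```text
time: 12.17
tool_pos: [0.5927, -0.2882, 0.168]
tcp_rot: [-179.8, 0.0, 65.2]
ft_force: [0.7, 0.3, -2.9]
finger_gap: 0.48
grip_force: 30.0
```

Emit:
servo_tool([
  {"dp": [-0.004, 0.015, 0.01], "turn": [0, 0, -0.023]},
  {"dp": [-0.007, 0.026, 0], "turn": [0, 0, -0.038]},
  {"dp": [-0.007, 0.026, 0], "turn": [0, 0, -0.038]},
  {"dp": [-0.007, 0.026, 0], "turn": [0, 0, -0.038]},
  {"dp": [-0.007, 0.026, 0], "turn": [0, 0, -0.038]},
])

```text
time: 12.58
tool_pos: [0.5607, -0.1683, 0.1768]
tcp_rot: [-179.9, 0.0, 55.1]
ft_force: [0.3, -0.5, -1.4]
finger_gap: 0.474
grip_force: 30.0
```

Emit:
servo_tool([
  {"dp": [-0.007, 0.026, 0], "turn": [0, 0, -0.038]},
  {"dp": [-0.007, 0.026, 0], "turn": [0, 0, -0.038]},
  {"dp": [-0.007, 0.026, 0], "turn": [0, 0, -0.038]},
  {"dp": [-0.007, 0.026, 0], "turn": [0, 0, -0.038]},
  {"dp": [-0.007, 0.026, 0], "turn": [0, 0, -0.038]},
])

```text
time: 13.0
tool_pos: [0.5256, -0.0385, 0.1767]
tcp_rot: [-179.9, 0.1, 44.2]
ft_force: [1.3, -0.0, -2.0]
finger_gap: 0.48
grip_force: 30.0
```

Emit:
servo_tool([
  {"dp": [-0.007, 0.026, 0], "turn": [0, 0, -0.038]},
  {"dp": [-0.007, 0.026, 0], "turn": [0, 0, -0.038]},
  {"dp": [-0.007, 0.026, 0], "turn": [0, 0, -0.038]},
  {"dp": [-0.007, 0.026, 0], "turn": [0, 0, -0.038]},
  {"dp": [-0.007, 0.026, 0], "turn": [0, 0, -0.038]},
])

```text
time: 13.42
tool_pos: [0.4906, 0.0913, 0.1768]
tcp_rot: [-180.0, 0.1, 33.3]
ft_force: [0.8, 0.5, -2.4]
finger_gap: 0.476
grip_force: 30.0
```

Emit:
servo_tool([
  {"dp": [-0.007, 0.026, 0], "turn": [0, 0, -0.038]},
  {"dp": [-0.007, 0.026, 0], "turn": [0, 0, -0.038]},
  {"dp": [-0.005, 0.02, 0], "turn": [0, 0, -0.038]},
  {"dp": [0, 0, 0], "turn": [0, 0, -0.025]},
  {"dp": [0, 0, 0], "turn": [0, 0, 0]},
])

```text
time: 13.83
tool_pos: [0.472, 0.1633, 0.1766]
tcp_rot: [-180.0, 0.1, 25.6]
ft_force: [0.9, -1.3, -1.7]
finger_gap: 0.478
grip_force: 30.0
```

```bash
python3 - <<'E'
from h import *
s=env.observe();print(s["tcp_rot"],s["tool_pos"],s["ft_force"],s["finger_gap"],s["qpos"])
E
```

```text
[-1.79983699e+02  7.81941330e-02  2.56162003e+01] [0.47199251 0.16333052 0.17664954] [ 0.93501918 -1.26681739 -1.67543774] 0.47771003270644086 [-52.39941189  17.43040895  35.73239779 114.54069543 -12.84275499
  51.94874372 -74.30477758]
```

```bash
python3 - <<'E'
from h import *
import pickle
s=env.observe();p=s["tool_pos"];print(p)
w=cam("wrist");a=cam("scene");b=cam("top");pickle.dump((w,a,b,s),open("w4.pkl","wb"))
top=p+[0,0,.0217];d=np.array([np.cos(np.radians(s["tcp_rot"][2])),np.sin(np.radians(s["tcp_rot"][2])),0])
print("ctr",proj(w,top),"scr",proj(w,p+d*.033+[0,0,.0097]),"sp",proj(w,(.4738,.1731,.11)))
u,v=map(int,proj(w,top));print(u,v)
P=np.zeros((600,800,3),np.uint8)
P[:450,:600]=cv2.resize(w["img"][v-50:v+40,u-60:u+60],(600,450),interpolation=2)
P[450:,:200]=cv2.resize(b["img"][190:220,185:225],(200,150),interpolation=2)
P[450:,200:400]=cv2.resize(a["img"][110:170,260:340],(200,150),interpolation=2)
cv2.imwrite("pics/w4.png",np.clip(P*1.4,0,255).astype(np.uint8)[...,::-1])
E
```

```text
[0.47199251 0.16333052 0.17664954]
ctr [257.19762855 249.00360684] scr [257.13515959 186.06198404] sp [247.23934947 192.68972788]
257 249
```

View pics/w4.png

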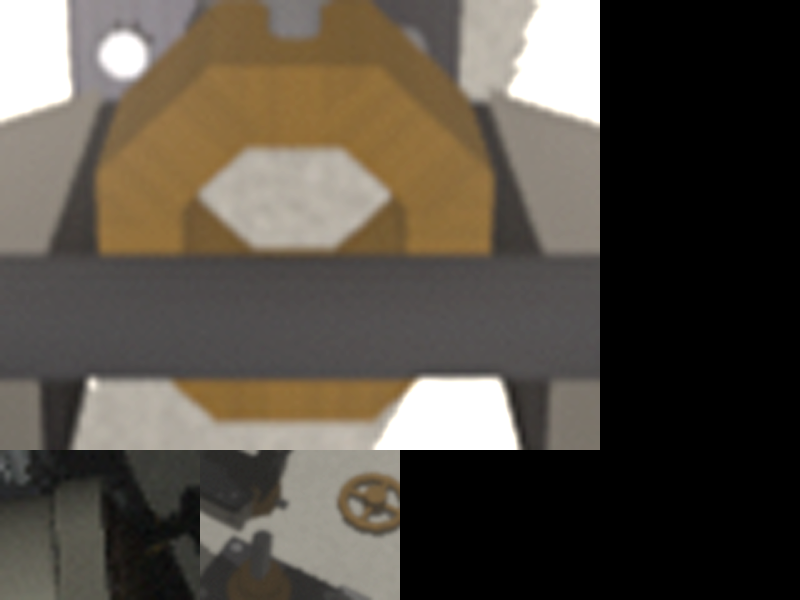

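The collar's top face spans y 65 to 420 and x 97 to 493 in the crop. Its edges are parallel to the picture, with the screw at the top centre, so it is level and square in the hand.

```bash
python3 - <<'E'
from h import *
import pickle
w,a,b,s=pickle.load(open("w4.pkl","rb"));p=s["tool_pos"];y=np.radians(s["tcp_rot"][2]);d=np.array([np.cos(y),np.sin(y),0]);t=np.array([-d[1],d[0],0])
k=lambda x,y:(257-60+x/5-.4,249-50+y/5-.4)
for z in(.0217,.0237,.0197):
    F=plane(w,*k(297,65),p[2]+z)-p;B=plane(w,*k(297,420),p[2]+z)-p;L=plane(w,*k(97,215),p[2]+z)-p;Rr=plane(w,*k(493,215),p[2]+z)-p
    print(z,"front",F@d,"back",B@d,"mid",(F+B)@d/2,"lat",L@t,Rr@t)
s=env.observe();print(s["tool_pos"],s["tcp_rot"])
E
```

```text
0.0217 front 0.0221945113010565 back -0.021610472282653687 mid 0.00029201950920140616 lat 0.022728331743377045 -0.02095640969513337
0.0237 front 0.022958781518909673 back -0.02019998522228971 mid 0.0013793981483099821 lat 0.022407530639183288 -0.020632767784656277
0.0197 front 0.021430241083203315 back -0.023020959343017615 mid -0.0007953591299071507 lat 0.023049132847570875 -0.021280051605610414
[0.47312589 0.16090382 0.17679067] [1.79975235e+02 3.56504127e-02 2.54315045e+01]
```

Emit:
servo_tool([
  {"dp": [0.0005, 0.006, -0.01], "turn": [0, 0, 0]},
  {"dp": [0, 0.006, -0.01], "turn": [0, 0, 0]},
  {"dp": [0, 0, -0.01], "turn": [0, 0, 0]},
  {"dp": [0, 0, -0.01], "turn": [0, 0, 0]},
  {"dp": [0, 0, -0.01], "turn": [0, 0, 0]},
])

```text
time: 14.4
tool_pos: [0.4732, 0.1739, 0.1251]
tcp_rot: [180.0, 0.1, 25.5]
ft_force: [-0.7, -0.2, -1.4]
finger_gap: 0.477
grip_force: 30.0
```

Emit:
servo_tool([
  {"dp": [0, 0, 0], "turn": [0, 0, 0]},
  {"dp": [0, 0, 0], "turn": [0, 0, 0]},
  {"dp": [0, 0, 0], "turn": [0, 0, 0]},
  {"dp": [0, 0, 0], "turn": [0, 0, 0]},
  {"dp": [0, 0, 0], "turn": [0, 0, 0]},
])

```text
time: 14.82
tool_pos: [0.4742, 0.1745, 0.1273]
tcp_rot: [-180.0, -0.1, 25.5]
ft_force: [-0.3, -0.6, -1.8]
finger_gap: 0.476
grip_force: 30.0
```

Emit:
servo_tool([
  {"dp": [0, 0, 0], "turn": [0, 0, 0]},
  {"dp": [0, 0, 0], "turn": [0, 0, 0]},
])

```text
time: 14.98
tool_pos: [0.4739, 0.1746, 0.1271]
tcp_rot: [-180.0, -0.0, 25.5]
ft_force: [0.1, -0.9, -1.7]
finger_gap: 0.476
grip_force: 30.0
```

Emit:
servo_tool([
  {"dp": [0, 0, 0], "turn": [0, 0, 0]},
  {"dp": [0, 0, 0], "turn": [0, 0, 0]},
])

```text
time: 15.15
tool_pos: [0.4737, 0.1745, 0.1269]
tcp_rot: [-180.0, -0.0, 25.5]
ft_force: [1.4, 0.0, -2.5]
finger_gap: 0.477
grip_force: 30.0
```

Emit:
servo_tool([
  {"dp": [-0.0002, -0.0016, 0], "turn": [0, 0, 0]},
  {"dp": [0, 0, -0.004], "turn": [0, 0, 0]},
  {"dp": [0, 0, -0.005], "turn": [0, 0, 0]},
  {"dp": [0, 0, -0.005], "turn": [0, 0, 0]},
  {"dp": [0, 0, 0], "turn": [0, 0, 0]},
])

```text
time: 15.57
tool_pos: [0.4725, 0.1725, 0.1114]
tcp_rot: [180.0, 0.1, 25.5]
ft_force: [0.2, -0.5, -2.3]
finger_gap: 0.478
grip_force: 30.0
```

Emit:
servo_tool([
  {"dp": [0, 0, -0.003], "turn": [0, 0, 0]},
  {"dp": [0, 0, 0], "turn": [0, 0, 0]},
  {"dp": [0, 0, 0], "turn": [0, 0, 0]},
])

```text
time: 15.82
tool_pos: [0.4734, 0.1727, 0.1095]
tcp_rot: [180.0, 0.0, 25.5]
ft_force: [-0.2, -0.2, -1.8]
finger_gap: 0.473
grip_force: 30.0
```

```bash
python3 - <<'E'
from h import *
s=env.observe();print(s["tcp_rot"],s["tool_pos"],s["ft_force"],s["torque"])
E
```

```text
[1.79993670e+02 2.01119174e-02 2.54859667e+01] [0.47341364 0.17271359 0.1095314 ] [-0.22987048 -0.2127343  -1.80464202] [-0.02428639  0.13499519 -0.01446218]
```

Emit:
servo_tool([
  {"dp": [0, 0, -0.003], "turn": [0, 0, 0]},
  {"dp": [0, 0, -0.003], "turn": [0, 0, 0]},
  {"dp": [0, 0, 0], "turn": [0, 0, 0]},
])

```text
time: 16.07
tool_pos: [0.4732, 0.1727, 0.1032]
tcp_rot: [180.0, 0.0, 25.5]
ft_force: [-0.7, -0.0, -1.4]
finger_gap: 0.478
grip_force: 30.0
```

Emit:
servo_tool([
  {"dp": [0, 0, -0.003], "turn": [0, 0, 0]},
  {"dp": [0, 0, -0.002], "turn": [0, 0, 0]},
  {"dp": [0, 0, 0], "turn": [0, 0, 0]},
])

```text
time: 16.32
tool_pos: [0.4732, 0.1726, 0.0983]
tcp_rot: [180.0, 0.0, 25.5]
ft_force: [-0.4, -0.3, -2.6]
finger_gap: 0.477
grip_force: 30.0
```

```bash
python3 - <<'E'
from h import *
s=env.observe();print(s["tcp_rot"],s["tool_pos"],s["ft_force"],s["torque"])
E
```

```text
[1.79997984e+02 3.92697233e-02 2.54847951e+01] [0.47317535 0.17263834 0.09826826] [-0.40428775 -0.32176464 -2.59621885] [-0.06803706  0.12467181 -0.02877626]
```

Emit:
servo_tool([
  {"dp": [0, 0, -0.003], "turn": [0, 0, 0]},
  {"dp": [0, 0, -0.003], "turn": [0, 0, 0]},
  {"dp": [0, 0, -0.003], "turn": [0, 0, 0]},
  {"dp": [0, 0, 0], "turn": [0, 0, 0]},
])

```text
time: 16.65
tool_pos: [0.473, 0.1726, 0.089]
tcp_rot: [180.0, 0.1, 25.5]
ft_force: [-0.3, 0.1, -0.5]
finger_gap: 0.474
grip_force: 30.0
```

```bash
python3 - <<'E'
from h import *
s=env.observe();print(s["tcp_rot"],s["tool_pos"],s["ft_force"],s["torque"])
E
```

```text
[1.79997510e+02 6.37810128e-02 2.54913888e+01] [0.47297599 0.17260148 0.08903369] [-0.30499065  0.10309189 -0.4683266 ] [-0.11124191  0.19457858 -0.08554526]
```

Emit:
servo_tool([
  {"dp": [0, 0, -0.004], "turn": [0, 0, 0]},
  {"dp": [0, 0, -0.004], "turn": [0, 0, 0]},
  {"dp": [0, 0, -0.004], "turn": [0, 0, 0]},
  {"dp": [0, 0, -0.004], "turn": [0, 0, 0]},
  {"dp": [0, 0, 0], "turn": [0, 0, 0]},
])

```text
time: 17.07
tool_pos: [0.4729, 0.1725, 0.0728]
tcp_rot: [180.0, 0.1, 25.5]
ft_force: [-0.2, -0.0, -1.6]
finger_gap: 0.479
grip_force: 30.0
```

Emit:
servo_tool([
  {"dp": [0, 0, 0], "turn": [0, 0, 0]},
  {"dp": [0, 0, 0], "turn": [0, 0, 0]},
  {"dp": [0, 0, 0], "turn": [0, 0, 0]},
])

```text
time: 17.32
tool_pos: [0.4737, 0.1728, 0.0739]
tcp_rot: [180.0, -0.0, 25.5]
ft_force: [-0.4, 0.2, -2.4]
finger_gap: 0.473
grip_force: 30.0
```

```bash
python3 - <<'E'
from h import *
s=env.observe();p=s["tool_pos"];print(s["tcp_rot"],p,s["ft_force"],s["torque"])
w=cam("wrist");a=cam("scene")
u,v=map(int,proj(w,p+[0,0,.0217]));print(u,v,proj(w,(.4738,.1731,.11)),proj(w,p+[0,0,.0217]))
P=np.zeros((600,800,3),np.uint8)
P[:450,:600]=cv2.resize(w["img"][v-50:v+40,u-60:u+60],(600,450),interpolation=2)
P[300:,500:]=cv2.resize(a["img"][130:190,260:320],(300,300),interpolation=2)
cv2.imwrite("pics/w5.png",np.clip(P*1.6,0,255).astype(np.uint8)[...,::-1])
E
```

```text
[ 1.79996718e+02 -2.34007328e-02  2.54809516e+01] [0.47370216 0.17278468 0.07389082] [-0.40305342  0.18116161 -2.38906794] [-0.14522469  0.19768064  0.02453793]
257 248 [256.92600314 262.48994882] [257.2084274  248.93467452]
```

View pics/w5.png

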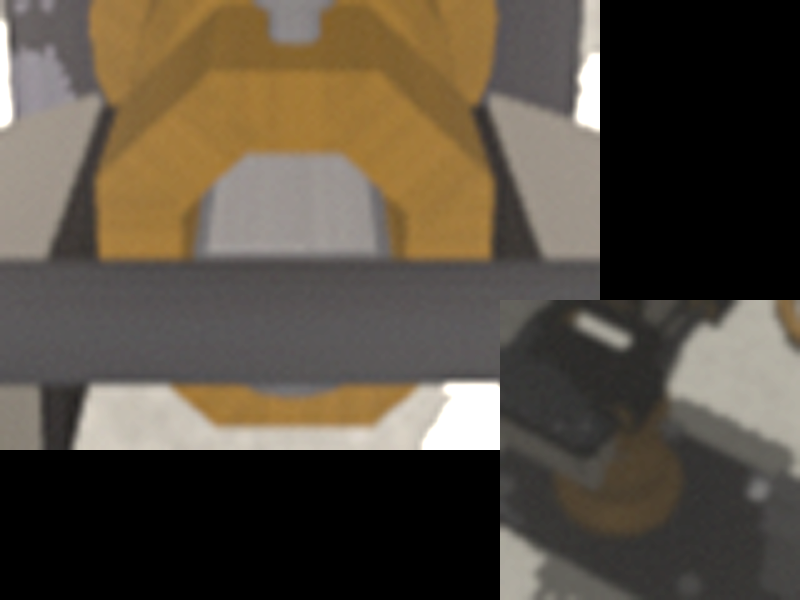

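The picture shows the spindle inside the bore. Its bright flat is square to the screw and centred, running from x 205 to 385 in a collar spanning 97 to 493. The underside is at about 71.5 mm, so I'll go down a last 1 mm, settle and hand in.

Emit:
servo_tool([
  {"dp": [0, 0, -0.0012], "turn": [0, 0, 0]},
  {"dp": [0, 0, 0], "turn": [0, 0, 0]},
  {"dp": [0, 0, 0], "turn": [0, 0, 0]},
  {"dp": [0, 0, 0], "turn": [0, 0, 0]},
  {"dp": [0, 0, 0], "turn": [0, 0, 0]},
])

```text
time: 17.83
tool_pos: [0.4735, 0.1728, 0.0726]
tcp_rot: [180.0, -0.0, 25.5]
ft_force: [-1.1, 0.3, -1.7]
finger_gap: 0.48
grip_force: 30.0
```

```bash
python3 -c "
from bench import env
s=env.observe();print(s['tool_pos'],s['ft_force'],s['grip_force']);print(env.hand_in())"
```

```text
[0.47350788 0.17277406 0.07255244] [-1.06596739  0.32283638 -1.71577995] 29.999683898786316
the job is handed in; nothing more can be done
None
```

I turned the spindle's flat to the bush, then handed the job in with the collar held level on the spindle, screw on the flat towards the bush, underside about 70 mm up; the hand-in returned no verdict.

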